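Check a hobby case against its layout plates and lock it

ROBOT

A 6-joint arm with a two-finger parallel gripper is mounted at the origin on the work surface. World frame = base frame: x ahead of the robot, y to its left, z up, the work surface at z = 0. Lengths are in m, angles in rad, forces in N, time in s.
With the tool pointing down it reaches from about 0.375 to 0.9 m from the base axis. Payload 3.1 kg.
Tool frame: the origin (TCP) lies at the very end of the fingers, on their centre line; the grasp point (between the pads) lies 19 mm behind it; z points along the fingers, y is the line along which they close (so a half turn about z gives the same grasp; the last joint's range is limited). The gripper opens to 87 mm and grips with 3 to 60 N. Pads are 19 mm wide; open, the fingers measure 117 mm over their backs; the gripper's body (75 mm by 190 mm) begins 51 mm behind the grasp point.
Start: joints at [1.034, 0.527, 1.433, -0, 1.181, -0.178], TCP at [0.219, 0.585, 0.223] pointing down, gripper open.
Joint ranges: [-3.08, 3.08], [-0.75, 2.2], [0.22, 2.44], [-1.43, 4.57], [0, 2.65], [-2.85, 2.85]. Speed limits (rad/s): [2.79, 2.79, 3.14, 3.14, 3.14, 3.14].

INTERFACE

Orientations are given as a unit quaternion [x, y, z, w].
In Python, from rig import status, viewer, robot gives the robot as it stands.
- The arm moves only by the tool arm_command, never from a script. Its arguments are lists of equal length, an entry for each row: "delta_rot": the turn, a rotation vector about the tool's x, y, z in degrees, a list of three; "delta_pos": the shift along the tool's x, y, z in m, a list of three; "gripper": the closure, from -1 (fully open) to 1 (shut). In form: {"delta_rot": [[rx, ry, rz], ...], "delta_pos": [[dx, dy, dz], ...], "gripper": [gripper, ...]}. A call has 1 to 12 rows; each row is the pose to reach, as a shift and turn from the pose commanded when the call began, along the tool's axes at that moment; what a row does not reach only later rows make up. A row lasts 1/12 s, in which the tool goes at most 41.7 mm and 7.16 degrees, less where a joint would pass 70% of its speed; a pose out of reach is approached as far as the arm can. A call with a gripper value outside its range is refused whole. The fingers move at their own pace and stop on an object; "grip_force" is the grip in N (left out, the last holds). Time passes only in rows, so rows that repeat a pose let the fingers close. It gives the time, the measured TCP pose, the force, the opening and the grip force at its end, in the units of the state.
- status.get_obs(): the state, without advancing time (a new reading comes with each control period).
- viewer.camera(name): name is "scene" or "side" or "wrist"; returns a dict with "pixels" (400x640x3 uint8, blue, green, red), "fx", "fy", "cx", "cy" (pixels), "pose" (4x4, takes a point from camera to world coordinates); the wrist camera has in their place "mount" (4x4, takes a point from camera to tool coordinates, whose origin is the TCP and whose axes are the flange's). Camera axes: x right, y down, z forward; pixel columns grow to the right and rows downward; lengths in m; the calibration is good to about 2 mm. A picture is of the moment at which its call begins: read the wrist's pose just before it. There is no depth.
- robot.hand_in(): hands the job in; it is judged then, once.
The state is a dict: "time": time; "q": joint angles; "joint_velocities": joint speeds; "joint_torque": joint torques, N m; "position": TCP position; "tool_rot": TCP orientation; "ft_force": force on the tool from outside, world axes, zero at the start; "moment": the same for the moment, N m; "grip_width": finger opening in m; "grip_force": force on a finger pad.
Only numpy, scipy, OpenCV 4.12 (cv2) and the standard library are available. Lean on these libraries where they do the work, as an engineer would, in place of code of your own. Each camera call takes 0.05 s, during which the arm holds its last target. There are 200 camera calls.

TASK

Open the lid of the hobby case and compare each packed part with the outline on the layout plate in front of its bay: exactly one part lies in a bay that is meant for something else. Move that part into the returns tray so that it lies flat on the tray's floor beside the part already there, leaving the rightly packed parts in their bays, then shut the lid fully and, after that, push the clamp's arm over its centre so that it snaps down onto the lid. Do not shift the jar, tape roll or paint pot.

Things in the scene. Friction and masses are not known exactly. Their poses are not given: they have to be found in the camera images.
- case: Black hobby case fixed to the table, 140 mm deep (its x, from its front away from the robot to the lid hinge) by 290 mm wide (y), turned up to 0.2 rad; walls 45 mm high, 5 mm thick; inner floor 5 mm above the table. Origin: centre of its underside. Four open bays side by side, parted by ribs 3 mm wide and 6 mm above the inner floor; clamp bracket 32 mm wide on the front wall at y = -66 mm.
- bays (a point): Point on the case's inner floor midway between the four bays; axes as the case's. Bay centres lie at y = -99, -33, +33, +99 mm from it, x = 0. Each bay holds one part lying lengthwise along the case's x, at start within 8 mm along x, 4 mm along y and 0.06 rad of the bay's middle.
- lid (a joint): Case lid, an opaque black board 140 x 290 x 8 mm, 0.25 kg, its underside 45 mm above the table when shut. 0 = shut, grows as it opens upward and away from the robot, 1.57 = upright, stop at 1.9. May start ajar (up to 0.12). Stiff hinge (0.4 N m of friction): it stays at any angle where it is left.
- lid_handle (a point): Middle of the lid's handle: a round steel bar 12 mm thick, 92 mm long, parallel to the case's y, its middle at case y = +40 mm. Two 8 mm arms, 84 mm apart, hold it in the plane of the lid board, 35 mm before its front edge (29 mm free gap between bar and edge). Shut, it lies 49 mm above the table.
- lid_hinge (a point): Middle of the lid's hinge line, which runs along the case's y: case x = +70 mm, 45 mm above the table, in the plane of the lid's underside. The handle bar's middle is 175 mm from it along the lid and 4 mm above that plane.
- clamp (a joint): Over-centre clamp on the case's front; its arm turns about an axis parallel to the case's y. 0 = open, leaning 0.6 rad from vertical towards the robot (case -x); 0.6 = upright; 2.17 = locked, lying along the lid. A spring drives it away from about 0.75 to either stop: pushing the grip towards +x takes about 3 N and past 0.8 it snaps down by itself.
- clamp_grip (a point): Middle of the clamp's black cross grip, a bar 12 mm thick and 44 mm long parallel to the case's y, at the end of the steel arm (10 x 14 mm), 95 mm from the pivot. Open it is 140 mm above the table.
- clamp_pivot (a point): Clamp pivot: case x = -84 mm, y = -66 mm, 62 mm above the table.
- tray: Grey returns tray fixed on the table left or right of the case, parallel to it, 150 mm (x) by 160 mm (y), walls 20 mm high and 5 mm thick, inner floor 5 mm above the table. Origin: centre of its underside. One returned part already lies in it about along its x, some 37 mm off its middle towards -y: its +y half is free.
- plate_bottle: Layout plate, white, 66 x 56 x 3 mm, fixed on the table in front of one bay, carrying a dark outline (0.6 of full size) of a bottle (oblong with a narrow stepped nozzle): that bay is meant for it. Origin: centre of its underside, 165 mm before the bay's middle along the case's x, at the bay's y; axes parallel to the case's. The order of the plates varies.
- plate_block: Layout plate, white, 66 x 56 x 3 mm, fixed on the table in front of one bay, carrying a dark outline (0.6 of full size) of a sanding block (plain oblong): that bay is meant for it. Origin: centre of its underside, 165 mm before the bay's middle along the case's x, at the bay's y; axes parallel to the case's. The order of the plates varies.
- plate_holder_1: Layout plate, white, 66 x 56 x 3 mm, fixed on the table in front of one bay, carrying a dark outline (0.6 of full size) of a holder (I shape: two wide ends and a thin bar): that bay is meant for it. Origin: centre of its underside, 165 mm before the bay's middle along the case's x, at the bay's y; axes parallel to the case's. The order of the plates varies. Two such plates, one holder.
- plate_holder_2: Layout plate, white, 66 x 56 x 3 mm, fixed on the table in front of one bay, carrying a dark outline (0.6 of full size) of a holder (I shape: two wide ends and a thin bar): that bay is meant for it. Origin: centre of its underside, 165 mm before the bay's middle along the case's x, at the bay's y; axes parallel to the case's. The order of the plates varies. Two such plates, one holder.
- bottle_1: One of two identical grey plastic dropper bottles lying down, 104 mm long in all, 60 g or so: a body 30 mm wide, 30 mm high with flat sides, from x = -14 to +52 mm, then a thin nozzle to x = -52 mm. Origin: underside, mid-length; x along its length. Either copy may be rightly packed, wrongly packed or in the tray.
- block_1: One of two identical grey plastic sanding blocks, 100 mm long (x), 30 mm wide, 26 mm high, 60 g or so. Origin: centre of the underside. Either copy may be rightly packed, wrongly packed or in the tray.
- bottle_2: One of two identical grey plastic dropper bottles lying down, 104 mm long in all, 60 g or so: a body 30 mm wide, 30 mm high with flat sides, from x = -14 to +52 mm, then a thin nozzle to x = -52 mm. Origin: underside, mid-length; x along its length. Either copy may be rightly packed, wrongly packed or in the tray.
- block_2: One of two identical grey plastic sanding blocks, 100 mm long (x), 30 mm wide, 26 mm high, 60 g or so. Origin: centre of the underside. Either copy may be rightly packed, wrongly packed or in the tray.
- holder: Grey plastic double-ended figure holder, I-shaped from above, 100 mm long (x), ends 36 mm wide and 28 mm high, bar 14 mm wide. Origin: centre of the underside. Always rightly packed.
- kit_box: Bystander: closed cardboard kit box 172 x 122 mm, 47 mm high, fixed on the table on the case's other side from the tray.
- jar: Bystander: glass jar 48 mm across, 60 mm high, standing loose on the kit box. Origin: underside.
- tape_roll: Bystander: roll of tape 100 mm across, 48 mm high, lying loose to one side before the case, on the robot's side. Origin: underside.
- paint_pot: Bystander: paint pot 60 mm across, 90 mm high, standing loose to one side before the case, on the robot's side. Origin: underside.
Not all that is in view belongs to the job. Leave any pink look-alike of the plate_holder_2 alone. What is shaped like the plate_bottle but turquoise is not meant.

How it is judged:
On the way, in this order (a step that is already met when the one before it is completed fails the run):
1. the lid is opened wide (past 1.1 rad) (value of joint lid above 1.1 rad), for 0.2 s.
2. the wrongly packed part lies in the tray and is let go, the others are in their own places ((((x of bottle_1 in the frame of plate_bottle between 0.13 and 0.2 m and y of bottle_1 in the frame of plate_bottle between -0.028 and 0.028 m and z of bottle_1 in the frame of plate_bottle between -0.01 and 0.018 m and angle between bottle_1's own z axis and vertical below 0.2 rad) and (x of bottle_2 in the frame of tray between -0.06 and 0.06 m and y of bottle_2 in the frame of tray between -0.072 and 0.072 m and z of bottle_2 in the frame of tray between -0.01 and 0.016 m and linear speed of bottle_2 below 0.03 m/s)) or ((x of bottle_2 in the frame of plate_bottle between 0.13 and 0.2 m and y of bottle_2 in the frame of plate_bottle between -0.028 and 0.028 m and z of bottle_2 in the frame of plate_bottle between -0.01 and 0.018 m and angle between bottle_2's own z axis and vertical below 0.2 rad) and (x of bottle_1 in the frame of tray between -0.06 and 0.06 m and y of bottle_1 in the frame of tray between -0.072 and 0.072 m and z of bottle_1 in the frame of tray between -0.01 and 0.016 m and linear speed of bottle_1 below 0.03 m/s))) and (((x of block_1 in the frame of plate_block between 0.13 and 0.2 m and y of block_1 in the frame of plate_block between -0.028 and 0.028 m and z of block_1 in the frame of plate_block between -0.01 and 0.018 m and angle between block_1's own z axis and vertical below 0.2 rad) and (x of block_2 in the frame of tray between -0.06 and 0.06 m and y of block_2 in the frame of tray between -0.072 and 0.072 m and z of block_2 in the frame of tray between -0.01 and 0.016 m and linear speed of block_2 below 0.03 m/s)) or ((x of block_2 in the frame of plate_block between 0.13 and 0.2 m and y of block_2 in the frame of plate_block between -0.028 and 0.028 m and z of block_2 in the frame of plate_block between -0.01 and 0.018 m and angle between block_2's own z axis and vertical below 0.2 rad) and (x of block_1 in the frame of tray between -0.06 and 0.06 m and y of block_1 in the frame of tray between -0.072 and 0.072 m and z of block_1 in the frame of tray between -0.01 and 0.016 m and linear speed of block_1 below 0.03 m/s))) and ((x of holder in the frame of plate_holder_1 between 0.13 and 0.2 m and y of holder in the frame of plate_holder_1 between -0.028 and 0.028 m and z of holder in the frame of plate_holder_1 between -0.01 and 0.018 m and angle between holder's own z axis and vertical below 0.2 rad) or (x of holder in the frame of plate_holder_2 between 0.13 and 0.2 m and y of holder in the frame of plate_holder_2 between -0.028 and 0.028 m and z of holder in the frame of plate_holder_2 between -0.01 and 0.018 m and angle between holder's own z axis and vertical below 0.2 rad)) and contact force between the fingers and bottle_1 below 0.1 N and contact force between the fingers and bottle_2 below 0.1 N and contact force between the fingers and block_1 below 0.1 N and contact force between the fingers and block_2 below 0.1 N), for 0.2 s.
3. the lid is shut again (within 0.06 rad) (value of joint lid below 0.06 rad), for 0.2 s.
4. the clamp is locked down (past 2.0 rad) (value of joint clamp above 2 rad), for 0.2 s.
At the end, for the whole second after the job is handed in: One bottle, one block and the holder lie flat in bays whose plates show them (within 35 mm along, 28 mm across of the middle); the other bottle and block lie on the tray floor (within 60 mm in x, 72 mm in y); all let go; lid shut within 0.06 rad; clamp locked past 2.0 rad (all of step 2 and value of joint lid below 0.06 rad and value of joint clamp above 2 rad and velocity of joint clamp between -0.2 and 0.2 rad/s); the robot touches nothing.
It fails at once if the jar, tape roll or paint pot is shifted more than 30 mm (distance of any of jar, tape_roll, paint_pot from where it was at the start of the episode above 0.03 m).
It fails at once if the clamp is locked down while the lid is not shut (value of joint clamp above 2 rad and value of joint lid above 0.15 rad).
It also fails if it takes over 72 s, if anything falls off the work surface, if the arm or the gripper's body presses on something with over 40 N, if the wrist force passes 120 N, or if a joint passes its speed limit or range.

## Working session

There is one attempt and no reset: what is moved stays moved. The work goes in short steps, Python scripts to look and compute and a tool call to move; the robot and the scene stay as the last step left them, time stands still between calls to the robot, and variables do not carry over. Pictures are saved under pics/ and viewed, at most 10 in all, crops included, and the job is handed in when it is done.

Besides the shell and the picture viewer there is one more tool, called after "Call:" as a command line: name --argument value ..., lists and objects as JSON in quotes. arm_command: Moves the arm, as the interface text tells. Its arguments: {"type":"object","properties":{"delta_rot":{"type":"array","items":{"type":"array","items":{"type":"number"}}},"delta_pos":{"type":"array","items":{"type":"array","items":{"type":"number"}}},"gripper":{"type":"array","items":{"type":"number"}},"grip_force":{"type":"number"}},"required":["delta_rot","delta_pos","gripper"]}

```bash
mkdir -p pics; ls; python3 - <<'E'
from rig import status, viewer
import cv2,numpy as np,pickle
o=status.get_obs();print(o)
d={}
for n in("scene","side","wrist"):
    c=viewer.camera(n);d[n]=c;cv2.imwrite(f"pics/a_{n}.png",c["pixels"]);print(n,c["fx"],c["fy"],c["cx"],c["cy"],np.round(c.get("pose",c.get("mount")),3).tolist())
pickle.dump((o,d),open("a.pkl","wb"))
E
```

```text
pics
{'time': 0.0, 'q': array([ 1.03455772e+00,  5.28426027e-01,  1.43390207e+00,  2.31801860e-07,
        1.18136038e+00, -1.78482942e-01]), 'joint_velocities': array([-1.67381862e-04, -1.16908395e-03,  9.32221692e-04, -1.08946356e-05,
        6.73904221e-05, -2.32545711e-04]), 'joint_torque': array([ 1.30752604e-03, -4.40028727e+01, -1.76593101e+01,  6.33817725e-02,
        5.79895510e-02, -1.52559260e-04]), 'position': array([0.21844619, 0.58481261, 0.22159635]), 'tool_rot': array([ 1.77925369e-01,  9.84043426e-01, -9.81671226e-04, -3.66663260e-04]), 'ft_force': array([-1.37451289, -0.52053756,  0.21560144]), 'moment': array([-0.00651937, -0.02663158,  0.04141998]), 'grip_force': 0.0, 'grip_width': 0.08663071377975905}
scene 407.9187641690309 407.9187641690309 324.98990665639076 208.11258998963197 [[0.86, 0.295, -0.417, 0.893], [0.511, -0.506, 0.695, -0.667], [-0.006, -0.81, -0.586, 0.675], [0.0, 0.0, 0.0, 1.0]]
side 367.0065561967701 367.0065561967701 316.4566020318938 194.19158942016753 [[0.688, -0.365, 0.627, -0.04], [-0.726, -0.356, 0.589, -0.489], [0.008, -0.86, -0.51, 0.526], [0.0, 0.0, 0.0, 1.0]]
wrist 319.51736598717343 319.51736598717343 319.5339024692738 196.14194958467976 [[-0.002, -0.97, -0.242, 0.066], [1.0, -0.002, 0.0, -0.001], [-0.0, -0.242, 0.97, -0.162], [0.0, 0.0, 0.0, 1.0]]
```

View pics/a_scene.png

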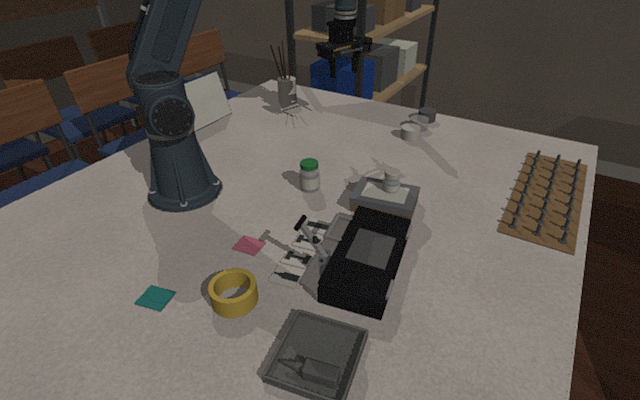

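View pics/a_side.png

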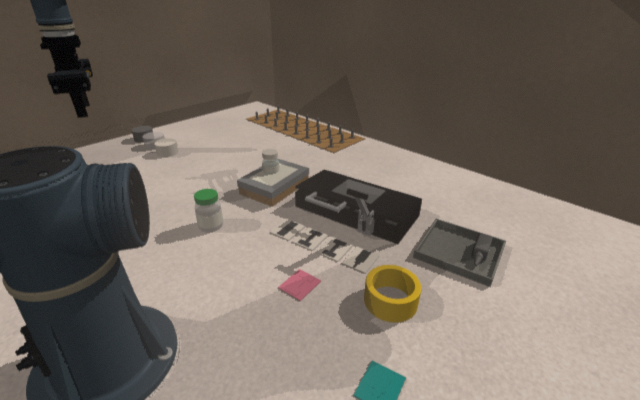

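```bash
cat > h.py <<'E'
import numpy as np,cv2,pickle
from scipy.spatial.transform import Rotation as R
def ray(c,u,v,T=None):
    T=np.array(c["pose"]) if T is None else T
    d=T[:3,:3]@np.array([(u-c["cx"])/c["fx"],(v-c["cy"])/c["fy"],1]);return T[:3,3],d
def onz(c,u,v,z,T=None):
    p,d=ray(c,u,v,T);return p+d*(z-p[2])/d[2]
def tool(o):
    T=np.eye(4);T[:3,:3]=R.from_quat(o["tool_rot"]).as_matrix();T[:3,3]=o["position"];return T
def wristT(o,c): return tool(o)@np.array(c["mount"])
def proj(c,p,T=None):
    T=np.array(c["pose"]) if T is None else T
    q=np.linalg.inv(T)@np.append(p,1);return np.array([c["fx"]*q[0]/q[2]+c["cx"],c["fy"]*q[1]/q[2]+c["cy"]])
E
python3 - <<'E'
from h import *
o,d=pickle.load(open("a.pkl","rb"))
s=d["side"]["pixels"][165:285,260:520];b=d["scene"]["pixels"][200:315,255:420]
s=cv2.resize(s,(780,360),interpolation=cv2.INTER_CUBIC);
s=cv2.convertScaleAbs(s,alpha=1.8,beta=20)
cv2.imwrite("pics/b_side.png",s)
b=cv2.convertScaleAbs(cv2.resize(b,None,fx=4.8,fy=4.8,interpolation=cv2.INTER_CUBIC),alpha=1.8,beta=20);cv2.imwrite("pics/b_scene.png",b)
# rough
for n,u,v in[("scene",321,306),("scene",384,312),("scene",408,228),("side",296,210),("side",400,237),("side",420,203)]:
    print(n,u,v,onz(d[n],u,v,0 if n=="scene" and 0 else .05).round(3))
E
```

```text
scene 321 306 [ 0.608 -0.211  0.05 ]
scene 384 312 [ 0.721 -0.162  0.05 ]
scene 408 228 [0.665 0.106 0.05 ]
side 296 210 [0.458 0.044 0.05 ]
side 400 237 [ 0.539 -0.191  0.05 ]
side 420 203 [ 0.691 -0.151  0.05 ]
```

View pics/b_side.png

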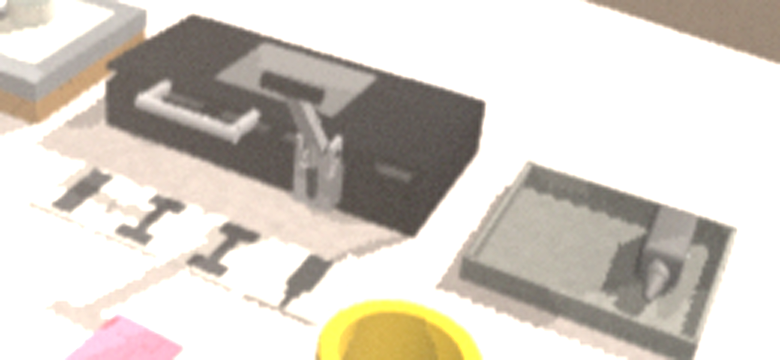

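View pics/b_scene.png

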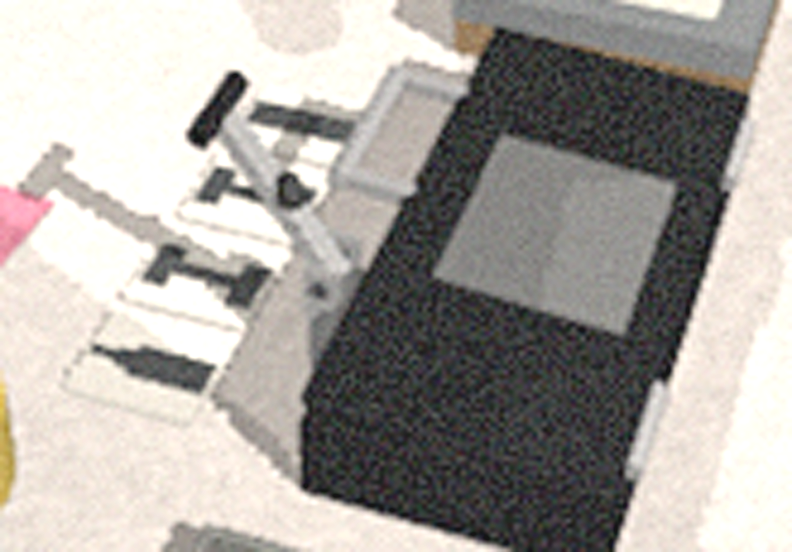

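```bash
python3 - <<'E'
from h import *
o,d=pickle.load(open("a.pkl","rb"))
S=lambda u,v:(u/3+260,v/3+165)
C=lambda u,v:(u/4.8+255,v/4.8+200)
def tri(a,b):
    p,e=ray(d["side"],*S(*a));q,f=ray(d["scene"],*C(*b))
    k=np.linalg.lstsq(np.c_[e,-f],q-p,rcond=None)[0];x=p+e*k[0];y=q+f*k[1];return ((x+y)/2).round(4),np.linalg.norm(x-y).round(4)
print("bar-y",tri((243,133),(347,180)),"bar+y",tri((148,99),(400,76)))
print("grip",tri((291,87),(218,108)))
print("case corner bottom",onz(d["side"],*S(413,235),0).round(3),onz(d["scene"],*C(305,487),0).round(3))
for n,c in[("bottle",[(95,348),(60,385),(188,424),(220,380)])]: print([onz(d["scene"],*C(*p),.003).round(3).tolist() for p in c])
print("lid -y",onz(d["scene"],*C(303,400),.053).round(3),onz(d["side"],*S(485,102),.053).round(3))
print("lid +y front",onz(d["side"],*S(107,68),.05).round(3),onz(d["scene"],*C(480,62),.053).round(3),"back",onz(d["scene"],*C(748,95),.053).round(3), onz(d["side"],*S(193,15),.053).round(3))
print("tray top corners side",[onz(d["side"],*S(*p),.02).round(3).tolist() for p in[(530,163),(735,230),(690,342),(463,263)]])
print("bottle plate shape side",onz(d["side"],*S(322,258),.003).round(3),onz(d["side"],*S(290,305),.003).round(3))
E
```

```text
bar-y (array([ 0.5211, -0.0397,  0.062 ]), np.float64(0.0034)) bar+y (array([0.5033, 0.0454, 0.0638]), np.float64(0.002))
grip (array([ 0.493 , -0.1035,  0.14  ]), np.float64(0.0))
case corner bottom [ 0.576 -0.168  0.   ] [ 0.575 -0.167  0.   ]
[[0.444, -0.146, 0.003], [0.444, -0.174, 0.003], [0.51, -0.164, 0.003], [0.507, -0.133, 0.003]]
lid -y [ 0.573 -0.165  0.053] [ 0.706 -0.147  0.053]
lid +y front [0.531 0.122 0.05 ] [0.527 0.092 0.053] back [0.66  0.137 0.053] [0.654 0.133 0.053]
tray top corners side [[0.699, -0.197, 0.02], [0.725, -0.35, 0.02], [0.583, -0.372, 0.02], [0.55, -0.224, 0.02]]
bottle plate shape side [ 0.502 -0.137  0.003] [ 0.445 -0.151  0.003]
```

```bash
cat >> h.py <<'E'
def go(p,yaw):
    from rig import status
    o=status.get_obs();T=tool(o)
    y=np.array([np.cos(yaw),np.sin(yaw),0]);z=np.array([0,0,-1.]);x=np.cross(y,z)
    G=np.c_[x,y,z];print("t",round(o["time"],2),"at",o["position"].round(4),"dpos",(T[:3,:3].T@(np.array(p)-T[:3,3])).round(4),"drot",np.degrees(R.from_matrix(T[:3,:3].T@G).as_rotvec()).round(2))
E
python3 -c "
from h import *
go((.49,-.01,.30),.165)"
```

```text
t 0.15 at [0.2186 0.585  0.2218] dpos [-0.4626 -0.4623 -0.0776] drot [-9.000e-02  3.000e-02  6.005e+01]
```

Call:
arm_command --delta_rot '[[0,0,5],[0,0,10],[0,0,15],[0,0,20],[0,0,25],[0,0,30],[0,0,35],[0,0,40],[0,0,45],[0,0,50],[0,0,55],[0,0,60]]' --delta_pos '[[-0.028,-0.028,-0.005],[-0.056,-0.056,-0.01],[-0.084,-0.084,-0.015],[-0.112,-0.112,-0.02],[-0.14,-0.14,-0.03],[-0.168,-0.168,-0.04],[-0.196,-0.196,-0.045],[-0.224,-0.224,-0.05],[-0.252,-0.252,-0.055],[-0.28,-0.28,-0.06],[-0.308,-0.308,-0.065],[-0.336,-0.336,-0.07]]' --gripper '[-1,-1,-1,-1,-1,-1,-1,-1,-1,-1,-1,-1]'

```text
time: 1.15
position: [0.416, 0.1512, 0.2928]
tool_rot: [0.648, 0.762, 0.0, -0.0]
ft_force: [1.0, 0.7, 0.5]
grip_width: 0.0872
grip_force: 0.0
```

```bash
python3 -c "
from h import *
go((.49,-.01,.30),.165)"
```

```text
t 1.15 at [0.416  0.1512 0.2928] dpos [-0.171   0.0471 -0.0072] drot [-0.  -0.  -0.2]
```

Call:
arm_command --delta_rot '[[0,0,0],[0,0,0],[0,0,0],[0,0,0],[0,0,0],[0,0,0]]' --delta_pos '[[-0.035,0.01,0],[-0.075,0.02,0],[-0.115,0.03,0],[-0.15,0.04,0],[-0.17,0.047,0],[-0.17,0.047,0]]' --gripper '[-1,-1,-1,-1,-1,-1]'

```text
time: 1.65
position: [0.4929, -0.0111, 0.2925]
tool_rot: [0.648, 0.762, -0.0, 0.002]
ft_force: [-0.1, -0.0, 0.4]
grip_width: 0.0872
grip_force: 0.0
```

```bash
python3 - <<'E'
from rig import status, viewer
from h import *
o=status.get_obs();c=viewer.camera("wrist");pickle.dump((o,c),open("w.pkl","wb"))
cv2.imwrite("pics/w1.png",cv2.convertScaleAbs(c["pixels"],alpha=1.8,beta=20))
T=wristT(o,c);print(o["position"])
for n,p in dict(bar1=(.5211,-.0397,.062),bar2=(.5033,.0454,.0638),grip=(.493,-.1035,.14)).items():print(n,proj(c,p,T).round(1))
E
```

```text
[ 0.49289333 -0.01114379  0.29245413]
bar1 [337.7 195.6]
bar2 [335.4 125.5]
grip [305.9 266.1]
```

View pics/w1.png

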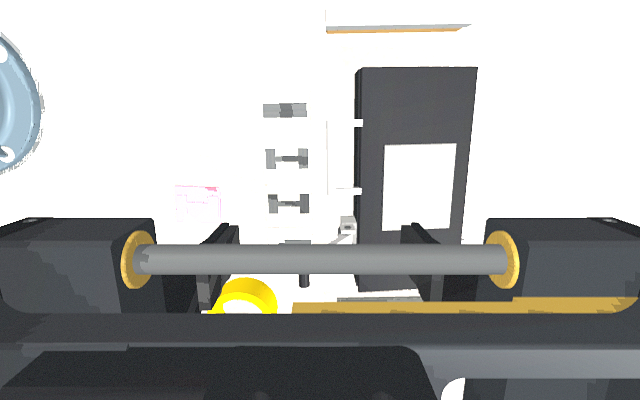

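```bash
python3 - <<'E'
from h import *
o,c=pickle.load(open("w.pkl","rb"));T=wristT(o,c)
g=cv2.cvtColor(c["pixels"],cv2.COLOR_BGR2GRAY);print(g[140:170,315:365].mean(0).astype(int));print(g[112:132,340:350].mean(1).astype(int));print(g[180:200,340:350].mean(1).astype(int))
# lid outline
m=(g[60:200,340:490]<60).astype(np.uint8);ct=max(cv2.findContours(m,0,2)[0],key=cv2.contourArea);print((cv2.approxPolyDP(ct,4,True)[:,0]+[340,60]).tolist())
for n,z,u,v in[("lid f+y",.06,357,69),("lid b+y",.053,477,68),("barmid?",.058,327,157)]:print(n,onz(c,u,v,z,T).round(4))
cr=cv2.resize(c["pixels"][60:240,250:490],(800,600),interpolation=cv2.INTER_CUBIC);cv2.imwrite("pics/w1c.png",cr)
E
```

```text
[164 164 165 165 165 165 166 166 164 165 169 129 118 136 155 168 177 187
 188 178 165 152 166 165 165 165 166 166 166 165 165 165 165 165 165 165
 163 158 149  25  11  14  20  27  17  23  36  38  38  38]
[161 162 162 161 161 162 161 167 181 186 185 185 185 186 181 167 165 166
 166 165]
[168 167 166 165 166 167 167 142 118 170 186 184 184 184 182 171 164 165
 165 166]
[[359, 69], [354, 118], [362, 118], [363, 126], [354, 127], [354, 186], [361, 187], [362, 194], [354, 199], [382, 199], [385, 144], [457, 143], [452, 199], [464, 199], [477, 67]]
lid f+y [0.5173 0.1123 0.06  ]
lid b+y [0.6574 0.1369 0.053 ]
barmid? [0.4998 0.0059 0.058 ]
```

View pics/w1c.png

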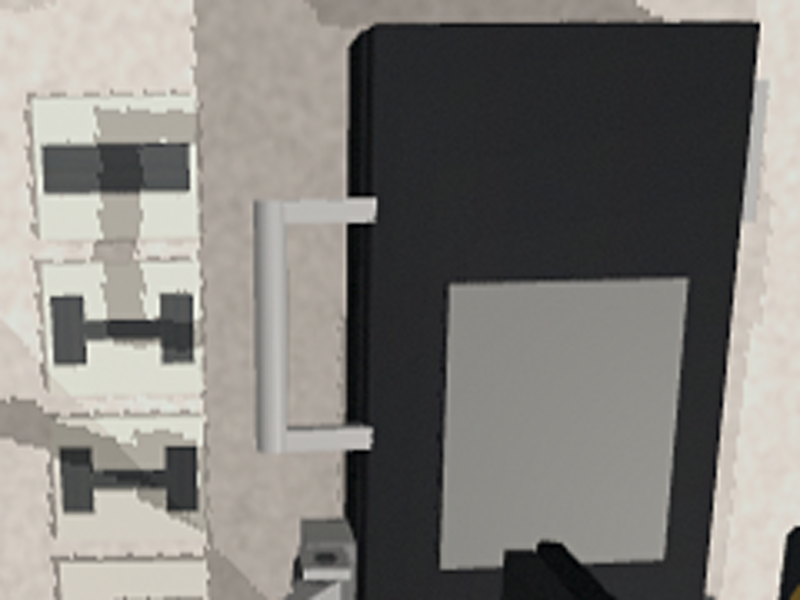

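```bash
python3 - <<'E'
from h import *
o,d=pickle.load(open("a.pkl","rb"));ow,w=pickle.load(open("w.pkl","rb"));T=wristT(ow,w)
S=lambda u,v:(u/3+260,v/3+165)
C=lambda u,v:(u/4.8+255,v/4.8+200)
def ls(rs):
    A=0;b=0
    for p,e in rs:
        e=e/np.linalg.norm(e);M=np.eye(3)-np.outer(e,e);A=A+M;b=b+M@p
    x=np.linalg.solve(A,b);return x.round(4),[np.linalg.norm(np.cross(x-p,e/np.linalg.norm(e))).round(4) for p,e in rs]
for a,b,k in[((245,134),(345,184),(331.6,195)),((145,98),(403,72),(331,121.5))]:
    print(ls([ray(d["side"],*S(*a)),ray(d["scene"],*C(*b)),ray(w,*k,T)]),onz(w,*k,.062,T).round(4))
W=lambda u,v:(250+u*.3,60+v*.3)
P=[onz(w,*W(*p),.003,T).round(4) for p in[(30,95),(197,95),(200,240),(38,262),(202,260),(205,395),(206,413)]];print(np.array(P))
y=P[6]-P[1];print("yaw",np.arctan2(-y[0],y[1])+np.pi)
print("lid back corner sanity",onz(w,*W(760,23),.053,T))
E
```

```text
(array([ 0.5181, -0.0412,  0.061 ]), [np.float64(0.0032), np.float64(0.003), np.float64(0.0048)]) [ 0.5133 -0.0401  0.062 ]
(array([0.5008, 0.0488, 0.0638]), [np.float64(0.0023), np.float64(0.0025), np.float64(0.0035)]) [0.4974 0.0491 0.062 ]
[[ 0.397   0.0757  0.003 ]
 [ 0.4634  0.0864  0.003 ]
 [ 0.4733  0.0299  0.003 ]
 [ 0.4078  0.0102  0.003 ]
 [ 0.4754  0.0219  0.003 ]
 [ 0.4854 -0.0347  0.003 ]
 [ 0.487  -0.0424  0.003 ]]
yaw 0.18121961916120188
lid back corner sanity [0.65825778 0.13822978 0.053     ]
```

```bash
python3 -c "
from h import *
go((.508,.004,.12),.18);go((.508,.004,.043),.18)"
```

```text
t 1.7 at [ 0.4911 -0.0088  0.2922] dpos [0.0099 0.0188 0.1722] drot [-0.01 -0.01 -1.03]
t 1.7 at [ 0.4911 -0.0088  0.2922] dpos [0.0099 0.0188 0.2492] drot [-0.01 -0.01 -1.03]
```

Call:
arm_command --delta_rot '[[0,0,-1],[0,0,-1],[0,0,-1],[0,0,-1],[0,0,-1],[0,0,-1]]' --delta_pos '[[0.01,0.019,0.035],[0.01,0.019,0.07],[0.01,0.019,0.105],[0.01,0.019,0.14],[0.01,0.019,0.172],[0.01,0.019,0.172]]' --gripper '[0.4,0.4,0.4,0.4,0.4,0.4]'

```text
time: 2.2
position: [0.5019, 0.0084, 0.1154]
tool_rot: [0.639, 0.769, -0.003, -0.006]
ft_force: [-1.4, -0.2, -0.1]
grip_width: 0.0551
grip_force: 0.0
```

```bash
python3 - <<'E'
from h import *
from rig import status,viewer
go((.508,.004,.043),.18);print(status.get_obs()["grip_width"])
b=viewer.camera("side")["pixels"][120:240,230:420];cv2.imwrite("pics/c.png",cv2.convertScaleAbs(cv2.resize(b,None,fx=4,fy=4,interpolation=2),alpha=1.8,beta=20))
E
```

```text
t 2.2 at [0.5019 0.0084 0.1154] dpos [-0.0059  0.0061  0.0723] drot [-0.74 -0.32  0.26]
0.05510862888633308
```

View pics/c.png

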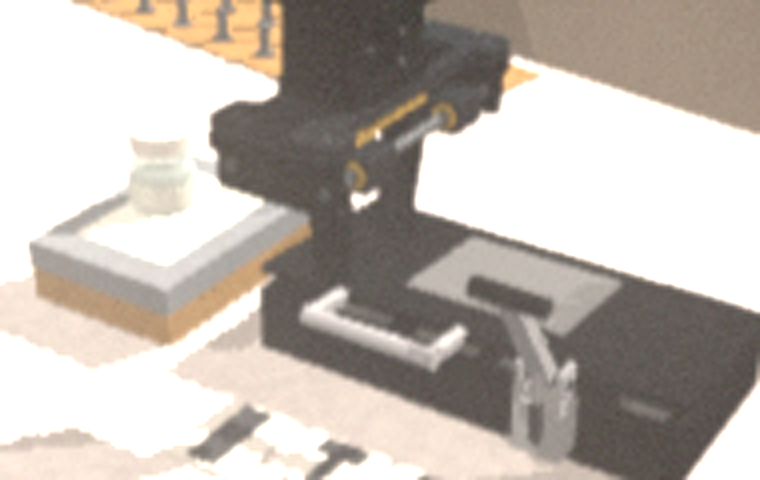

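Call:
arm_command --delta_rot '[[0,0,0],[0,0,0],[0,0,0],[0,0,0]]' --delta_pos '[[0,0,0],[0,0,0],[0,0,0],[0,0,0]]' --gripper '[0.4,0.4,0.4,0.4]'

```text
time: 2.58
position: [0.5086, 0.006, 0.1225]
tool_rot: [0.639, 0.769, 0.001, 0.002]
ft_force: [0.6, -0.2, -0.7]
grip_width: 0.0281
grip_force: 0.0
```

```bash
python3 -c "
from h import *
go((.508,.004,.043),.18)"
```

```text
t 2.58 at [0.5086 0.006  0.1225] dpos [-0.0018 -0.0013  0.0795] drot [0.22 0.09 0.2 ]
```

Call:
arm_command --delta_rot '[[0,0,0],[0,0,0],[0,0,0],[0,0,0],[0,0,0],[0,0,0],[0,0,0],[0,0,0]]' --delta_pos '[[-0.001,0,0.015],[-0.001,0,0.03],[-0.001,0,0.042],[-0.001,0,0.054],[-0.001,0,0.066],[-0.001,0,0.078],[-0.001,0,0.078],[-0.001,0,0.078]]' --gripper '[0.4,0.4,0.4,0.4,0.4,0.4,0.4,0.4]'

```text
time: 3.25
position: [0.5078, 0.005, 0.0431]
tool_rot: [0.64, 0.769, 0.0, 0.0]
ft_force: [0.7, 0.3, -0.0]
grip_width: 0.0264
grip_force: 0.0
```

Call:
arm_command --delta_rot '[[0,0,0],[0,0,0],[0,0,0],[0,0,0],[0,0,0],[0,0,0]]' --delta_pos '[[0,0,0],[0,0,0],[0,0,0],[0,0,0],[0,0,0],[0,0,0]]' --gripper '[1,1,1,1,1,1]' --grip_force 20

```text
time: 3.75
position: [0.5049, 0.0045, 0.0429]
tool_rot: [0.639, 0.769, -0.002, -0.002]
ft_force: [-5.5, -5.0, 1.9]
grip_width: 0.0114
grip_force: 20.0
```

```bash
python3 -c "
import numpy as np
t=.075+np.arange(0,25)*1.35/24
x=-.175*np.cos(t)+.004*np.sin(t);z=.175*np.sin(t)+.004*np.cos(t)
for k in(0,12):print([[0,round(x[i]-x[k],3),-round(z[i]-z[k],3)] for i in range(k+1,k+13)])"
```

```text
[[0, np.float64(0.001), np.float64(-0.01)], [0, np.float64(0.003), np.float64(-0.019)], [0, np.float64(0.005), np.float64(-0.029)], [0, np.float64(0.008), np.float64(-0.038)], [0, np.float64(0.012), np.float64(-0.048)], [0, np.float64(0.015), np.float64(-0.057)], [0, np.float64(0.02), np.float64(-0.066)], [0, np.float64(0.025), np.float64(-0.074)], [0, np.float64(0.03), np.float64(-0.082)], [0, np.float64(0.036), np.float64(-0.09)], [0, np.float64(0.042), np.float64(-0.098)], [0, np.float64(0.049), np.float64(-0.105)]]
[[0, np.float64(0.007), np.float64(-0.007)], [0, np.float64(0.015), np.float64(-0.013)], [0, np.float64(0.022), np.float64(-0.019)], [0, np.float64(0.03), np.float64(-0.025)], [0, np.float64(0.039), np.float64(-0.03)], [0, np.float64(0.048), np.float64(-0.035)], [0, np.float64(0.056), np.float64(-0.039)], [0, np.float64(0.066), np.float64(-0.042)], [0, np.float64(0.075), np.float64(-0.045)], [0, np.float64(0.084), np.float64(-0.048)], [0, np.float64(0.094), np.float64(-0.05)], [0, np.float64(0.104), np.float64(-0.052)]]
```

Call:
arm_command --delta_rot '[[0,0,0],[0,0,0],[0,0,0],[0,0,0],[0,0,0],[0,0,0],[0,0,0],[0,0,0],[0,0,0],[0,0,0],[0,0,0],[0,0,0]]' --delta_pos '[[0,-0.001,-0.01],[0,0.001,-0.019],[0,0.003,-0.029],[0,0.005,-0.038],[0,0.009,-0.048],[0,0.012,-0.057],[0,0.017,-0.066],[0,0.022,-0.074],[0,0.027,-0.082],[0,0.033,-0.09],[0,0.039,-0.098],[0,0.046,-0.105]]' --gripper '[1,1,1,1,1,1,1,1,1,1,1,1]'

```text
time: 4.75
position: [0.5496, 0.0125, 0.1487]
tool_rot: [0.639, 0.769, -0.003, -0.002]
ft_force: [-7.1, -7.9, 2.4]
grip_width: 0.0113
grip_force: 20.0
```

Call:
arm_command --delta_rot '[[0,0,0],[0,0,0],[0,0,0],[0,0,0],[0,0,0],[0,0,0],[0,0,0],[0,0,0],[0,0,0],[0,0,0],[0,0,0],[0,0,0]]' --delta_pos '[[0,0.007,-0.007],[0,0.015,-0.013],[0,0.022,-0.019],[0,0.03,-0.025],[0,0.039,-0.03],[0,0.048,-0.035],[0,0.056,-0.039],[0,0.066,-0.042],[0,0.075,-0.045],[0,0.084,-0.048],[0,0.094,-0.05],[0,0.104,-0.052]]' --gripper '[1,1,1,1,1,1,1,1,1,1,1,1]'

```text
time: 5.75
position: [0.6545, 0.0314, 0.2024]
tool_rot: [0.639, 0.769, -0.001, 0.001]
ft_force: [-3.4, -4.5, 3.1]
grip_width: 0.0114
grip_force: 20.0
```

Call:
arm_command --delta_rot '[[0,0,0],[0,0,0],[0,0,0],[0,0,0],[0,0,0],[0,0,0]]' --delta_pos '[[0,0,0],[0,0,0],[0,0,0],[0,0,0],[0,0,0],[0,0,0]]' --gripper '[0.4,0.4,0.4,0.4,0.4,0.4]'

```text
time: 6.25
position: [0.6547, 0.0327, 0.1994]
tool_rot: [0.639, 0.769, -0.0, -0.0]
ft_force: [0.7, 0.4, 0.5]
grip_width: 0.0259
grip_force: 0.0
```

Call:
arm_command --delta_rot '[[0,0,0],[0,0,0],[0,0,0],[0,0,-7],[0,0,-14],[0,0,-21],[0,0,-28],[0,0,-35],[0,0,-42],[0,0,-49],[0,0,-56],[0,0,-63]]' --delta_pos '[[0,0,-0.025],[0,0,-0.05],[0,0,-0.08],[-0.005,-0.01,-0.1],[-0.01,-0.03,-0.11],[-0.02,-0.05,-0.11],[-0.03,-0.07,-0.11],[-0.035,-0.09,-0.11],[-0.035,-0.103,-0.11],[-0.035,-0.103,-0.11],[-0.035,-0.103,-0.11],[-0.035,-0.103,-0.11]]' --gripper '[0.4,0.4,0.4,0.4,0.4,0.4,0.4,0.4,0.4,0.4,0.4,0.4]'

```text
time: 7.25
position: [0.5597, -0.0208, 0.3097]
tool_rot: [0.141, 0.99, 0.0, 0.0]
ft_force: [0.5, -0.6, -0.0]
grip_width: 0.0263
grip_force: 0.0
```

Call:
arm_command --delta_rot '[[0,0,-7],[0,0,-14],[0,0,-21],[0,0,-27],[0,0,-27],[0,0,-27],[0,0,-27]]' --delta_pos '[[0,0,0],[0,0,0],[0,0,0],[0,0,0],[0,0,0],[0,0,0],[0,0,0]]' --gripper '[0.2,0.2,0.2,0.2,0.2,0.2,0.2]'

```text
time: 7.83
position: [0.5601, -0.0207, 0.3095]
tool_rot: [-0.09, 0.996, 0.0, -0.0]
ft_force: [-0.1, -0.4, 1.0]
grip_width: 0.0348
grip_force: 0.0
```

```bash
python3 - <<'E'
from rig import status, viewer
from h import *
o=status.get_obs();c=viewer.camera("wrist");pickle.dump((o,c),open("w2.pkl","wb"))
cv2.imwrite("pics/w2.png",cv2.convertScaleAbs(c["pixels"],alpha=2,beta=20));print(o["position"],o["tool_rot"].round(4),o["grip_width"])
E
```

```text
[ 0.56006786 -0.02065889  0.30949563] [-9.040e-02  9.959e-01  1.000e-04 -1.000e-04] 0.03484523424304003
```

View pics/w2.png

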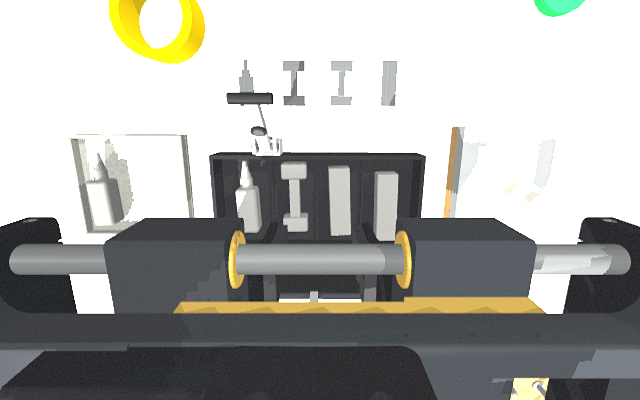

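```bash
python3 - <<'E'
from h import *
o,c=pickle.load(open("w2.pkl","rb"));T=wristT(o,c)
g=cv2.cvtColor(c["pixels"],cv2.COLOR_BGR2GRAY)
m=np.zeros_like(g);m[158:240,322:358]=(g[158:240,322:358]>60)
ct=max(cv2.findContours(m,0,2)[0],key=cv2.contourArea);print(cv2.approxPolyDP(ct,2.5,True)[:,0].tolist())
q=cv2.approxPolyDP(ct,2.5,True)[:,0]
for u,v in q:print(u,v,onz(c,u,v,.031,T).round(4))
for n,u,v,z in[("case front-y",211,157,.045),("case front+y",424,157,.045),("tray TL",70,136,.02),("tray TR",188,135,.02),("tray BR",190,232,.02),("grip",250,98,.14)]:print(n,onz(c,u,v,z,T).round(4))
cv2.imwrite("pics/w2c.png",cv2.convertScaleAbs(cv2.resize(c["pixels"][120:240,50:440],(800,246),interpolation=2),alpha=1.3))
E
```

```text
[[348, 167], [328, 170], [331, 235], [350, 234]]
348 167 [0.5555 0.0182 0.031 ]
328 170 [ 0.5646 -0.0084  0.031 ]
331 235 [0.6585 0.0137 0.031 ]
350 234 [0.652  0.0409 0.031 ]
case front-y [ 0.573  -0.1662  0.045 ]
case front+y [0.5223 0.1138 0.045 ]
tray TL [ 0.5834 -0.37    0.02  ]
tray TR [ 0.5527 -0.2085  0.02  ]
tray BR [ 0.6955 -0.194   0.02  ]
grip [ 0.4902 -0.1042  0.14  ]
```

View pics/w2c.png

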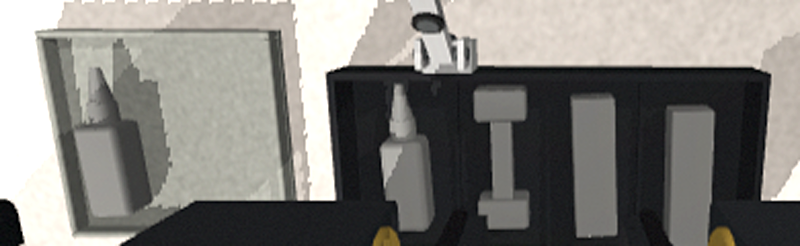

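```bash
python3 -c "
from h import *
go((.608,.016,.10),1.791)"
```

```text
t 7.88 at [ 0.5601 -0.0207  0.3095] dpos [-0.0538  0.0274  0.2095] drot [ 0.01 -0.   -2.22]
```

```bash
python3 -c "
from h import *
go((.588,.0115,.10),1.791)"
```

```text
t 7.88 at [ 0.5601 -0.0207  0.3095] dpos [-0.0333  0.0266  0.2095] drot [ 0.01 -0.   -2.22]
```

Call:
arm_command --delta_rot '[[0,0,-2],[0,0,-2],[0,0,-2],[0,0,-2],[0,0,-2],[0,0,-2],[0,0,-2],[0,0,-2],[0,0,-2],[0,0,-2]]' --delta_pos '[[-0.015,0.015,0.02],[-0.033,0.027,0.05],[-0.033,0.027,0.08],[-0.033,0.027,0.11],[-0.033,0.027,0.14],[-0.033,0.027,0.17],[-0.033,0.027,0.2],[-0.033,0.027,0.21],[-0.033,0.027,0.21],[-0.033,0.027,0.21]]' --gripper '[0,0,0,0,0,0,0,0,0,0]'

```text
time: 8.72
position: [0.5881, 0.0118, 0.0998]
tool_rot: [-0.109, 0.994, -0.0, 0.0]
ft_force: [-0.9, 0.3, 0.8]
grip_width: 0.0435
grip_force: 0.0
```

```bash
python3 -c "
from h import *
go((.588,.0115,.015),1.791)"
```

```text
t 8.72 at [0.5881 0.0118 0.0998] dpos [ 0.0002 -0.0002  0.0848] drot [-0.    0.   -0.15]
```

Call:
arm_command --delta_rot '[[0,0,0],[0,0,0],[0,0,0],[0,0,0],[0,0,0],[0,0,0],[0,0,0],[0,0,0]]' --delta_pos '[[0,0,0.015],[0,0,0.03],[0,0,0.045],[0,0,0.055],[0,0,0.065],[0,0,0.075],[0,0,0.085],[0,0,0.085]]' --gripper '[0,0,0,0,0,0,0,0]'

```text
time: 9.38
position: [0.5868, 0.0119, 0.013]
tool_rot: [-0.109, 0.994, 0.0, -0.001]
ft_force: [0.3, -0.0, 0.3]
grip_width: 0.0437
grip_force: 0.0
```

Call:
arm_command --delta_rot '[[0,0,0],[0,0,0],[0,0,0],[0,0,0],[0,0,0],[0,0,0]]' --delta_pos '[[0,0,0],[0,0,0],[0,0,0],[0,0,0],[0,0,0],[0,0,0]]' --gripper '[1,1,1,1,1,1]' --grip_force 20

```text
time: 9.88
position: [0.5881, 0.0118, 0.0151]
tool_rot: [-0.109, 0.994, -0.0, 0.001]
ft_force: [-0.8, -0.1, 1.7]
grip_width: 0.0297
grip_force: 20.0
```

Call:
arm_command --delta_rot '[[0,0,0],[0,0,0],[0,0,0],[0,0,0],[0,0,0],[0,0,0],[0,0,0],[0,0,0]]' --delta_pos '[[0,0,-0.01],[0,0,-0.025],[0,0,-0.045],[0,0,-0.065],[0,0,-0.085],[0,0,-0.105],[0,0,-0.12],[0,0,-0.12]]' --gripper '[1,1,1,1,1,1,1,1]'

```text
time: 10.55
position: [0.5899, 0.0115, 0.1385]
tool_rot: [-0.109, 0.994, -0.001, 0.004]
ft_force: [0.9, -0.6, 0.6]
grip_width: 0.0296
grip_force: 20.0
```

```bash
python3 -c "
from h import *
go((.616,-.255,.135),1.751)
from rig import status;print(status.get_obs()['grip_width'],status.get_obs()['grip_force'])"
```

```text
t 10.55 at [0.5899 0.0115 0.1385] dpos [ 0.0323 -0.2658  0.0041] drot [-0.15  0.39  2.19]
0.02960273574470173 19.957555532455444
```

Call:
arm_command --delta_rot '[[0,0,0],[0,0,1],[0,0,2],[0,0,2],[0,0,2],[0,0,2],[0,0,2],[0,0,2],[0,0,2],[0,0,2],[0,0,2],[0,0,2]]' --delta_pos '[[0.002,-0.02,0],[0.005,-0.05,0],[0.01,-0.08,0],[0.014,-0.11,0],[0.018,-0.14,0],[0.021,-0.17,0],[0.024,-0.2,0],[0.028,-0.23,0],[0.031,-0.255,0],[0.032,-0.266,0],[0.032,-0.266,0],[0.032,-0.266,0]]' --gripper '[1,1,1,1,1,1,1,1,1,1,1,1]'

```text
time: 11.55
position: [0.6132, -0.254, 0.1337]
tool_rot: [-0.091, 0.996, 0.001, -0.001]
ft_force: [-0.6, -0.8, -0.3]
grip_width: 0.0302
grip_force: 20.0
```

```bash
python3 - <<'E'
from rig import status, viewer
from h import *
go((.616,-.255,.016),1.751)
a=viewer.camera("scene")["pixels"][290:400,240:390];b=viewer.camera("side")["pixels"][170:290,390:530]
f=lambda i:cv2.convertScaleAbs(cv2.resize(i,(400,320),interpolation=2),alpha=2,beta=20)
cv2.imwrite("pics/d.png",np.hstack([f(a),f(b)]))
E
```

```text
t 11.55 at [ 0.6132 -0.254   0.1337] dpos [-0.0027 -0.0018  0.1177] drot [ 0.13 -0.07  0.12]
```

View pics/d.png

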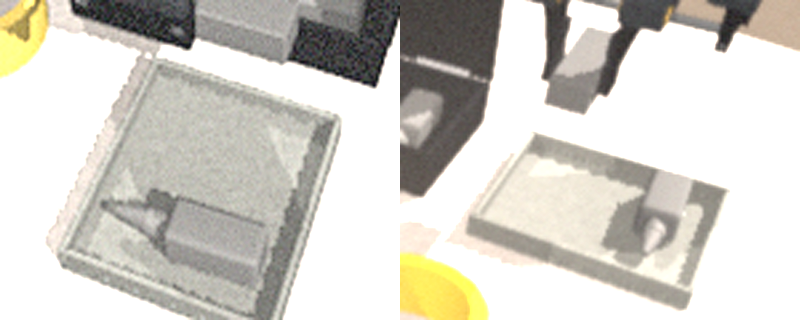

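Call:
arm_command --delta_rot '[[0,0,0],[0,0,0],[0,0,0],[0,0,0],[0,0,0],[0,0,0],[0,0,0],[0,0,0],[0,0,0],[0,0,0],[0,0,0]]' --delta_pos '[[0,0,0.015],[0,0,0.035],[0,0,0.055],[0,0,0.075],[0,0,0.09],[0,0,0.1],[0,0,0.107],[0,0,0.112],[0,0,0.117],[0,0,0.119],[0,0,0.119]]' --gripper '[1,1,1,1,1,1,1,1,1,1,1]'

```text
time: 12.57
position: [0.6141, -0.2548, 0.0156]
tool_rot: [-0.092, 0.996, -0.0, 0.0]
ft_force: [-1.0, -0.1, -0.4]
grip_width: 0.0303
grip_force: 20.0
```

Call:
arm_command --delta_rot '[[0,0,0],[0,0,0],[0,0,0],[0,0,0],[0,0,0],[0,0,0],[0,0,0],[0,0,0],[0,0,0],[0,0,0]]' --delta_pos '[[0,0,0],[0,0,0],[0,0,0],[0,0,0],[0,0,0],[0,0,-0.015],[0,0,-0.04],[0,0,-0.07],[0,0,-0.1],[0,0,-0.13]]' --gripper '[0,0,0,0,0,0,0,0,0,0]'

```text
time: 13.4
position: [0.6137, -0.2547, 0.1467]
tool_rot: [-0.091, 0.996, 0.0, -0.0]
ft_force: [-0.7, -0.6, 0.8]
grip_width: 0.0436
grip_force: 0.0
```

```bash
python3 - <<'E'
from rig import status, viewer
from h import *
go((.56,-.12,.31),1.751)
d={n:viewer.camera(n) for n in("scene","side")};pickle.dump(d,open("e.pkl","wb"))
a=d["scene"]["pixels"][190:400,240:440];b=d["side"]["pixels"][140:290,290:530]
f=lambda i:cv2.convertScaleAbs(cv2.resize(i,(400,400*i.shape[0]//i.shape[1]),interpolation=2),alpha=2,beta=20)
A,B=f(a),f(b);B=np.vstack([B,np.zeros((A.shape[0]-B.shape[0],400,3),np.uint8)])
cv2.imwrite("pics/e.png",np.hstack([A,B]))
E
```

```text
t 13.4 at [ 0.6137 -0.2547  0.1467] dpos [ 0.0284  0.1423 -0.1632] drot [ 0.02 -0.02  0.17]
```

View pics/e.png

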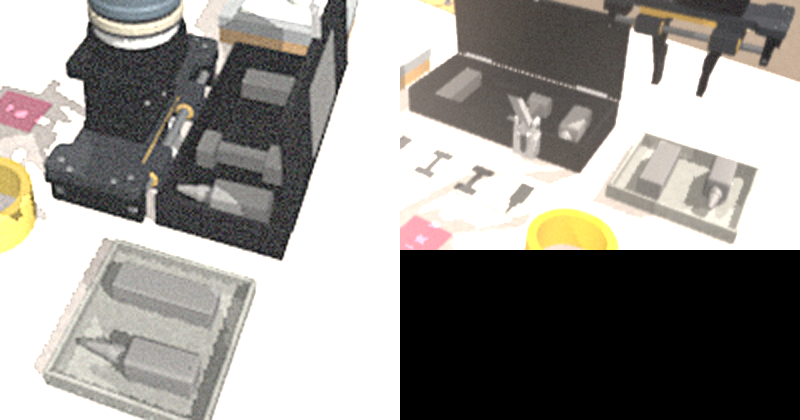

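Call:
arm_command --delta_rot '[[0,0,0],[0,0,7],[0,0,14],[0,0,21],[0,0,28],[0,0,35],[0,0,42],[0,0,49],[0,0,56],[0,0,63],[0,0,70],[0,0,77]]' --delta_pos '[[0,0,-0.035],[0,0,-0.07],[0,0,-0.105],[0,0.01,-0.14],[-0.01,0.04,-0.155],[-0.02,0.07,-0.155],[-0.03,0.1,-0.155],[-0.045,0.135,-0.155],[-0.055,0.17,-0.155],[-0.07,0.205,-0.155],[-0.08,0.24,-0.155],[-0.092,0.27,-0.155]]' --gripper '[0.4,0.4,0.4,0.4,0.4,0.4,0.4,0.4,0.4,0.4,0.4,0.4]'

```text
time: 14.5
position: [0.6545, 0.03, 0.2998]
tool_rot: [0.551, 0.835, -0.0, -0.001]
ft_force: [-0.6, -0.3, -0.6]
grip_width: 0.0261
grip_force: 0.0
```

Call:
arm_command --delta_rot '[[0,0,7],[0,0,13],[0,0,13],[0,0,13]]' --delta_pos '[[0,0,0],[0,0,0],[0,0,0],[0,0,0]]' --gripper '[0.4,0.4,0.4,0.4]'

```text
time: 14.83
position: [0.6549, 0.0276, 0.2998]
tool_rot: [0.638, 0.77, -0.0, -0.0]
ft_force: [-0.5, -0.9, -0.5]
grip_width: 0.0264
grip_force: 0.0
```

```bash
python3 - <<'E'
from h import *
go((.6547,.0327,.1994),.18)
# check block & case parts from saved views: bar and lid in the static 'side'/'scene' views; parts on floor
d=pickle.load(open("e.pkl","rb"))
print("block top in tray",[onz(d["scene"],240+u/2,190+v/2,.031).round(3).tolist() for u,v in[(118,265),(105,290),(208,325),(218,298)]])
E
```

```text
t 14.83 at [0.6549 0.0276 0.2998] dpos [0.005  0.0008 0.1004] drot [-0.07 -0.02  0.36]
block top in tray [[0.584, -0.254, 0.031], [0.59, -0.285, 0.031], [0.691, -0.269, 0.031], [0.686, -0.238, 0.031]]
```

Call:
arm_command --delta_rot '[[0,0,0],[0,0,0],[0,0,0],[0,0,0],[0,0,0],[0,0,0],[0,0,0],[0,0,0]]' --delta_pos '[[0.005,0,0.025],[0.005,0,0.045],[0.005,0,0.06],[0.005,0,0.072],[0.005,0,0.084],[0.005,0,0.094],[0.005,0,0.1],[0.005,0,0.1]]' --gripper '[0.4,0.4,0.4,0.4,0.4,0.4,0.4,0.4]'

```text
time: 15.5
position: [0.6537, 0.0322, 0.199]
tool_rot: [0.639, 0.769, -0.001, -0.001]
ft_force: [-0.3, -0.0, -0.6]
grip_width: 0.0262
grip_force: 0.0
```

Call:
arm_command --delta_rot '[[0,0,0],[0,0,0],[0,0,0],[0,0,0],[0,0,0]]' --delta_pos '[[0,0,0],[0,0,0],[0,0,0],[0,0,0],[0,0,0]]' --gripper '[1,1,1,1,1]'

```text
time: 15.92
position: [0.6556, 0.0324, 0.2016]
tool_rot: [0.639, 0.769, 0.001, 0.001]
ft_force: [2.5, 1.4, 1.4]
grip_width: 0.0111
grip_force: 20.0
```

```bash
python3 -c "
import numpy as np
t=1.425-np.arange(0,25)*1.425/24
x=-.175*np.cos(t)+.004*np.sin(t);z=.175*np.sin(t)+.004*np.cos(t)
for k in(0,12):print([[0,float(round(x[i]-x[k],3)),-float(round(z[i]-z[k],3))] for i in range(k+1,k+13)])"
```

```text
[[0, -0.01, 0.002], [0, -0.02, 0.004], [0, -0.03, 0.007], [0, -0.04, 0.01], [0, -0.05, 0.014], [0, -0.059, 0.018], [0, -0.068, 0.023], [0, -0.077, 0.029], [0, -0.085, 0.035], [0, -0.094, 0.042], [0, -0.101, 0.049], [0, -0.108, 0.056]]
[[0, -0.007, 0.008], [0, -0.013, 0.016], [0, -0.019, 0.025], [0, -0.024, 0.034], [0, -0.029, 0.043], [0, -0.033, 0.053], [0, -0.036, 0.062], [0, -0.039, 0.072], [0, -0.042, 0.082], [0, -0.043, 0.093], [0, -0.045, 0.103], [0, -0.045, 0.113]]
```

Call:
arm_command --delta_rot '[[0,0,0],[0,0,0],[0,0,0],[0,0,0],[0,0,0],[0,0,0],[0,0,0],[0,0,0],[0,0,0],[0,0,0],[0,0,0],[0,0,0]]' --delta_pos '[[0,-0.01,0.002],[0,-0.02,0.004],[0,-0.03,0.007],[0,-0.04,0.01],[0,-0.05,0.014],[0,-0.059,0.018],[0,-0.068,0.023],[0,-0.077,0.029],[0,-0.085,0.035],[0,-0.094,0.042],[0,-0.101,0.049],[0,-0.108,0.056]]' --gripper '[1,1,1,1,1,1,1,1,1,1,1,1]'

```text
time: 16.92
position: [0.5493, 0.0134, 0.1454]
tool_rot: [0.64, 0.769, 0.002, 0.001]
ft_force: [2.5, 3.0, 1.5]
grip_width: 0.0111
grip_force: 20.0
```

Call:
arm_command --delta_rot '[[0,0,0],[0,0,0],[0,0,0],[0,0,0],[0,0,0],[0,0,0],[0,0,0],[0,0,0],[0,0,0],[0,0,0],[0,0,0],[0,0,0]]' --delta_pos '[[0,-0.007,0.008],[0,-0.013,0.016],[0,-0.019,0.025],[0,-0.024,0.034],[0,-0.029,0.043],[0,-0.033,0.053],[0,-0.036,0.062],[0,-0.039,0.072],[0,-0.042,0.082],[0,-0.043,0.093],[0,-0.045,0.103],[0,-0.045,0.114]]' --gripper '[1,1,1,1,1,1,1,1,1,1,1,1]'

```text
time: 17.92
position: [0.5042, 0.0051, 0.0309]
tool_rot: [0.64, 0.769, 0.001, 0.0]
ft_force: [-0.2, 2.6, 2.8]
grip_width: 0.0112
grip_force: 20.1
```

Call:
arm_command --delta_rot '[[0,0,0],[0,0,0],[0,0,0],[0,0,0]]' --delta_pos '[[0,0,0.003],[0,0,0.006],[0,0,0.008],[0,0,0.008]]' --gripper '[1,1,1,1]'

```text
time: 18.25
position: [0.5042, 0.0046, 0.0247]
tool_rot: [0.639, 0.769, 0.0, 0.001]
ft_force: [-2.7, 1.4, 16.2]
grip_width: 0.0105
grip_force: 18.9
```

Call:
arm_command --delta_rot '[[0,0,0],[0,0,0],[0,0,0],[0,0,0],[0,0,0],[0,0,0],[0,0,0],[0,0,0],[0,0,0],[0,0,0],[0,0,0],[0,0,0]]' --delta_pos '[[0,0,-0.006],[0,0,-0.006],[0,0,-0.006],[0,0,-0.006],[0,0,-0.03],[0,0,-0.06],[0,0,-0.095],[0,0,-0.13],[0,0,-0.165],[0,-0.03,-0.18],[-0.005,-0.06,-0.18],[-0.02,-0.09,-0.18]]' --gripper '[0.4,0.4,0.4,0.4,0.4,0.4,0.4,0.4,1,1,1,1]'

```text
time: 19.25
position: [0.418, -0.0308, 0.2034]
tool_rot: [0.638, 0.77, 0.0, 0.001]
ft_force: [-1.1, -1.7, -1.2]
grip_width: 0.0071
grip_force: 0.0
```

```bash
python3 - <<'E'
from rig import viewer
from h import *
go((.434,-.116,.20),.18)
d={n:viewer.camera(n) for n in("scene","side")};pickle.dump(d,open("f.pkl","wb"))
c=d["side"];o=(.6145,-.016);X=np.array([.984,.179]);Y=np.array([-.179,.984])
g=cv2.cvtColor(c["pixels"],6)
# handle bar in side view: predicted shut vs bright bar pixels
for y in(.02,.06):
    p=np.append(np.array(o)-.105*X+y*Y,.049);u,v=proj(c,p);print("pred",u.round(1),v.round(1),g[int(v)-10:int(v)+11,int(round(u))])
E
```

```text
t 19.25 at [ 0.418  -0.0308  0.2034] dpos [-0.0867 -0.0001  0.0035] drot [0.08 0.03 0.36]
pred 328.7 211.6 [ 40  42  40  40  42  43  56  92 121 111  99  86  69  49  43  40  44  56
  80  95 104]
pred 314.6 206.5 [124 110  94  81  57  45  50  87 120 111 101  89  69  46  44  44  45  67
  99 116 116]
```

Call:
arm_command --delta_rot '[[0,0,0],[0,0,0],[0,0,0],[0,0,0],[0,0,0],[0,0,0],[0,0,0],[0,0,0]]' --delta_pos '[[-0.03,0,0],[-0.06,0,0],[-0.087,0,0],[-0.087,0,0.03],[-0.087,0,0.06],[-0.087,0,0.073],[-0.087,0,0.073],[-0.087,0,0.073]]' --gripper '[1,1,1,1,1,1,1,1]'

```text
time: 20.02
position: [0.435, -0.117, 0.1287]
tool_rot: [0.639, 0.769, -0.0, -0.001]
ft_force: [1.0, -0.4, 0.7]
grip_width: 0.0003
grip_force: 0.0
```

Call:
arm_command --delta_rot '[[0,0,0],[0,0,0],[0,0,0],[0,0,0],[0,0,0],[0,0,0],[0,0,0],[0,0,0],[0,0,0],[0,0,0]]' --delta_pos '[[0,0.01,0],[0,0.02,0],[0,0.03,0],[0,0.038,0],[0,0.046,0],[0,0.054,0],[0,0.062,0],[0,0.07,0],[0,0.078,0],[0,0.086,0]]' --gripper '[1,1,1,1,1,1,1,1,1,1]'

```text
time: 20.85
position: [0.5202, -0.1011, 0.1299]
tool_rot: [0.639, 0.769, 0.0, 0.0]
ft_force: [-1.9, 0.1, 1.3]
grip_width: 0.0003
grip_force: 1.1
```

Call:
arm_command --delta_rot '[[0,0,0],[0,0,0],[0,0,0],[0,0,0],[0,0,0],[0,0,0],[0,0,0],[0,0,0],[0,0,0]]' --delta_pos '[[0,0.008,0],[0,0.016,0],[0,0.024,0],[0,0.032,0],[0,0.04,0],[0,0.048,0],[0,0.054,0],[0,0.054,0],[0,0.054,0]]' --gripper '[1,1,1,1,1,1,1,1,1]'

```text
time: 21.6
position: [0.5729, -0.0915, 0.1295]
tool_rot: [0.639, 0.769, -0.0, -0.0]
ft_force: [-0.8, -0.5, -0.6]
grip_width: 0.0003
grip_force: 0.0
```

Call:
arm_command --delta_rot '[[0,0,0],[0,0,0],[0,0,0],[0,0,0],[0,0,0],[0,0,0],[0,0,0],[0,0,0],[0,0,0],[0,0,0]]' --delta_pos '[[0,-0.02,-0.01],[0,-0.04,-0.04],[0,-0.07,-0.07],[0,-0.1,-0.1],[0,-0.13,-0.12],[0,-0.15,-0.12],[0,-0.15,-0.12],[0,-0.15,-0.12],[0,-0.15,-0.12],[0,-0.15,-0.12]]' --gripper '[1,1,1,1,1,1,1,1,1,1]'

```text
time: 22.43
position: [0.4259, -0.119, 0.2492]
tool_rot: [0.639, 0.769, 0.0, -0.0]
ft_force: [0.5, 0.1, -0.0]
grip_width: 0.0003
grip_force: 0.0
```

```bash
python3 - <<'E'
from rig import status,viewer
from h import *
o=status.get_obs();print(o["time"],o["position"],o["ft_force"])
c=viewer.camera("side");w=viewer.camera("scene")
O=np.array((.6145,-.016));X=np.array([.984,.179]);Y=np.array([-.179,.984])
P=lambda x,y,z:np.append(O+x*X+y*Y,z)
for k,cam,old in(("side",c,pickle.load(open("f.pkl","rb"))["side"]),("scene",w,pickle.load(open("f.pkl","rb"))["scene"])):
    g=cv2.cvtColor(cam["pixels"],6).astype(int);h=cv2.cvtColor(old["pixels"],6).astype(int)
    for n,p in[("grip open",P(-.1376,-.066,.14)),("grip locked",P(.011,-.066,.062)),("arm locked mid",P(-.035,-.066,.067)),("bar .04",P(-.105,.04,.049))]:
        u,v=proj(cam,p).round().astype(int);print(k,n,u,v,"before",h[v-2:v+3,u-2:u+3].mean().round(),"now",g[v-2:v+3,u-2:u+3].mean().round(), g[v-7:v+8,u])
E
```

```text
22.4333 [ 0.42591206 -0.11898991  0.2491665 ] [ 0.53681667  0.10822466 -0.04731077]
side grip open 357 195 before 44.0 now 94.0 [95 95 95 94 93 94 94 95 92 94 94 93 95 89 75]
side grip locked 383 196 before 49.0 now 106.0 [ 50  72  90  89  72  76 113 136 137 126 100  85  65  45  43]
side arm locked mid 375 203 before 53.0 now 135.0 [ 54  67  73 101 130 139 140 140 140 138 129 113 108  97  58]
side bar .04 322 209 before 90.0 now 92.0 [ 43  42  47  73 108 117 105  94  82  58  44  44  45  54  84]
scene grip open 299 223 before 29.0 now 144.0 [141 136 139 143 142 147 145 146 143 144 143 139 144 141 144]
scene grip locked 364 266 before 35.0 now 41.0 [49 41 60 86 83 63 35 19 17 19 25 18  9 13 24]
scene arm locked mid 344 259 before 37.0 now 114.0 [ 28  28  25  10  45  92 123 118 122 109  85  85  73  24  37]
scene bar .04 330 230 before 111.0 now 112.0 [160 142  82  88  91 102 109 118 117 118 113 103  93  95  85]
```

```bash
python3 -c "
from rig import robot;print(robot.hand_in())"
```

```text
the job is handed in; nothing more can be done
None
```

I moved the wrongly packed block, found in a holder bay, into the returns tray, shut the lid and snapped the clamp down, then handed in at about 22 s. The final camera check showed lid and clamp in place, but no verdict came back, and I viewed 11 pictures, one over the limit of 10.

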